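Clamp the carriage clock and try its back door

ROBOT

A 6-joint arm with a two-finger parallel gripper is mounted at the origin on the work surface. World frame = base frame: x ahead of the robot, y to its left, z up, the work surface at z = 0. Lengths are in mm, angles in rad, forces in N, time in s.
With the tool pointing down it reaches from about 275 to 750 mm from the base axis. Payload 10.2 kg.
Tool frame: the origin (TCP) lies on the centre line of the jaws, within the pads' length; the fingertips stand 17 mm ahead of it and the grasp point (between the pads) lies 2 mm behind it; z points along the fingers, y is the line along which they close (so a half turn about z gives the same grasp; the last joint's range is limited). The gripper opens to 85 mm and grips with 20 to 120 N. Pads are 22 mm wide; open, the fingers measure 114 mm over their backs; the gripper's body (76 mm by 85 mm) begins 54 mm behind the grasp point. The pads swing forward as they close: fully open they stand 13 mm farther back than shut.
Start: joints at [1.101, 0.313, 1.498, -0, 1.331, -0.223], TCP at [128.271, 509.095, 248.294] pointing down, gripper open.
Joint ranges: [-2.94, 2.94], [-0.97, 2.17], [0.19, 2.56], [-1.23, 4.37], [0.02, 3.11], [-2.88, 2.88]. Speed limits (rad/s): [2.39, 2.39, 3.01, 3.14, 3.14, 3.14].

INTERFACE

Orientations are given as a unit quaternion [w, x, y, z].
In Python, from rig import ctrl gives the robot as it stands. The module is installed in compiled form; this text tells all that it offers.
- The arm moves only by the shell command python3 -m jog 'ROWS' [FORCE]. ROWS is JSON, a list of rows, each an object with "delta_pos": the shift along the world's x, y, z in mm, a list of three; "angular": the turn, a rotation vector about the world's x, y, z in rad, a list of three; "fingers": the opening, from 0 (shut) to 1 (fully open). In form: [{"delta_pos": [tx, ty, tz], "angular": [rx, ry, rz], "fingers": fingers}, ...]. A call has 1 to 10 rows; each row is the pose to reach, as a shift and turn from the pose commanded when the call began; what a row does not reach only later rows make up. A row lasts 1/8 s, in which the tool goes at most 62.5 mm and 10.7 degrees, less where a joint would pass 70% of its speed; a pose out of reach is approached as far as the arm can. A call with a gripper value outside its range is refused whole. The fingers move at their own pace and stop on an object; FORCE is the grip in N (left out, the last holds). Time passes only in rows, so rows that repeat a pose let the fingers close. It gives the time, the measured TCP pose, the force, the opening and the grip force at its end, in the units of the state.
- ctrl.sense(): the state, without advancing time (a new reading comes with each control period).
- ctrl.capture(name): name is "scene" or "top" or "wrist"; returns a dict with "pixels" (480x640x3 uint8, blue, green, red), "fx", "fy", "cx", "cy" (pixels), "dist" ([k1, k2, p1, p2, k3] as OpenCV has them; the pictures are not rectified), "R" (3x3) and "t" (3): a world point X has camera coordinates R X + t. Camera axes: x right, y down, z forward; pixel columns grow to the right and rows downward; lengths in mm; the calibration is good to about 2 mm. A picture is of the moment at which its call begins. There is no depth.
- ctrl.finish_job(): hands the job in; it is judged then, once.
The state is a dict: "time_s": time; "joints": joint angles; "dq": joint speeds; "tau": joint torques, N m; "eef_pos": TCP position; "ee_rot": TCP orientation; "force": force on the tool from outside, world axes, zero at the start; "wrist_torque": the same for the moment, N m; "grip_width": opening from 0.0 (shut) to 1.0 (fully open); "grip_force": force on a finger pad.
Only numpy, scipy, OpenCV 4.12 (cv2) and the standard library are available. Lean on these libraries where they do the work, as an engineer would, in place of code of your own. Each camera call takes 0.05 s, during which the arm holds its last target. There are 200 camera calls.

TASK

The carriage clock lies on its face in the open bench vise: crank the vise clockwise (left, over the top, to the right) until the padded jaw grips the clock firmly. Then tug the back door by its knob, with the catch still untouched, to learn whether it is caught; if it will not open, slide the catch back and try again. Swing the door well open, to about 45 degrees, and finish while still holding it there, with the clock firm in the vise and the bin, key block and oiler stand left alone.

Things in the scene. Friction and masses are not known exactly. Their poses are not given: they have to be found in the camera images.
- vise: Green bench vise, fixed, 195 mm long (x), 100 wide (y). Origin: centre of its underside; x = clamping direction, from the crank end (near the robot) to the fixed jaw. Clock lies on its bed, 30 mm up; jaws 80 mm wide, tops 75 mm up. Fixed jaw's cork face at x = +45 mm. End plate between crank and moving jaw: x = -100 to -86 mm, 78 mm high.
- jaw: Moving jaw of the vise, 20 x 80 x 44 mm, origin at its centre, slides along the vise's x with a sprung cork pad 4 mm thick on its front (6 N/mm, gives up to 4 mm). It moves 11 mm towards the fixed jaw per rad of crank.
- crank (a joint): Angle of the vise crank, rad, 0 to 2.7, starts at 0 to 0.6; grows clockwise as seen from the robot, which closes the vise. Clock touches both jaws at about 2.2; grip is firm at 2.4 to 2.55 (13 to 23 N at the jaw). Friction 0.25 N m (5 N at the handle): stays where left; about 10 N at the handle when firm.
- crank_axis (a point): Point on the crank's fixed axis, in the plane where the handle is gripped: 137 mm before the vise's origin along its x, 55 mm above the bench. The axis runs along the vise's x. The handle's centre is 50 mm from it, in the direction crank + 0.30 rad measured from the vise's +y side upward (at 0 low on the left, at 1.27 on top, at 2.7 low on the right).
- crank_grip (a point): Middle of the crank's round rosewood handle, 14 mm thick, 40 mm free of the crank arm, parallel to the vise's x and pointing at the robot. It can turn in the fingers; pinch it from above, fingers closing along the vise's y.
- clock: Gilded carriage clock, about 0.85 kg, loose on its face on the vise bed, back door up. 80 mm between the sides the jaws grip (its x, nearly the vise's x), 126 mm long (y), 65 mm high; origin: centre of its underside. Bail handle at the +y end, to 87 mm from centre. Closing the vise shifts it up to 11 mm along x to the fixed jaw and straightens it. Unclamped, it lifts with the door.
- door: Glazed back door, 61 x 104 x 4 mm, top flush with the clock's top face. Origin on the hinge line (as door_hinge); at door angle 0 its axes are the clock's. Tug gently, 10 to 15 N at most: a hard pull on a caught door works the clock out of the jaws.
- door_angle (a joint): Opening of the back door, rad, 0 shut to 1.3. Hinged along the clock's y on the near (-x) side: the far edge rises and comes towards -x. A spring shuts it (3.5 N at the knob when shut, 5 N at 0.8 rad). If a hook hidden inside has caught it, it lifts only about 0.05 rad (2 to 3 mm at the knob) and stops dead; otherwise it opens freely. Which one cannot be seen.
- door_hinge (a point): Middle of the door's hinge line: 37 mm towards -x from the clock's origin and 66 mm above its underside; the hinge runs along the clock's y.
- door_knob (a point): Centre of the door's brass knob, a block 14 (x) x 18 (y) x 16 mm (z) on a stem 8 mm thick, its underside 11 mm above the door's face. The centre is 53 mm from the hinge line along the door, 18 mm above it, 30 mm to the clock's +y of the middle. Pinch it across y from above with the fingertips; it can pivot between the pads as the door swings.
- catch (a joint): Travel of the catch, m: 0 home (where it starts), 0.012 fully back. It slides along the clock's -y, stays where it is left (1.5 N friction), and a caught door is free once it is 0.010 or more back.
- catch_knob (a point): Centre of the catch's dark thumb piece, 8 (x) x 10 (y) x 14 mm (z), its foot 3 mm above the clock's top face, on the strip beyond the door's free edge: 33 mm to +x, at home 28 mm to -y of the clock's origin, centre 75.5 mm above its underside.
- bin: Tin waste bin with a flap on top, 110 mm across, 148 mm high; bystander, origin under its centre.
- key_block: Rosewood block 60 x 45 x 30 mm with a brass key standing in it, 77 mm high in all; bystander, origin under its centre.
- oiler_stand: Frosted glass oiler stand, 84 mm across, with three oilers, 73 mm high; bystander, origin under its centre.
There are look-alikes about, which are no part of the job. Of the things like the clock, leave any that is red or turquoise; of the rest the smaller one is meant.

How it is judged:
By the outcome, as a careful person would: the job done as asked, in the order asked, and still so for the second after the job is handed in, while the arm keeps its last pose, push and grip.
It also fails if it takes over 64 s, if anything falls off the work surface, if the arm or the gripper's body presses on something with over 40 N, if the wrist force passes 120 N, or if a joint passes its speed limit or range.

## Working session

There is one attempt and no reset: what is moved stays moved. The work goes in short steps, Python scripts to look and compute and a shell command to move; the robot and the scene stay as the last step left them, time stands still between calls to the robot, and variables do not carry over. Pictures are saved under pics/ and viewed, at most 10 in all, crops included, and the job is handed in when it is done.

```bash
mkdir -p pics
cat > h.py <<'E'
import numpy as np, cv2, json
from rig import ctrl
def cap(n,name):
    c=ctrl.capture(n); cv2.imwrite(f'pics/{name}.png',c['pixels']); 
    np.savez(f'pics/{name}.npz',**{k:np.array(v) for k,v in c.items()}); return c
def load(name): return dict(np.load(f'pics/{name}.npz'))
def ray(c,u,v):
    K=np.array([[c['fx'],0,c['cx']],[0,c['fy'],c['cy']],[0,0,1.]])
    p=cv2.undistortPoints(np.array([[[u,v]]],float),K,np.array(c['dist'],float))[0,0]
    R=np.array(c['R']);t=np.array(c['t'])
    return -R.T@t, R.T@np.array([p[0],p[1],1])
def onz(c,u,v,z):
    o,d=ray(c,u,v); return o+d*(z-o[2])/d[2]
def proj(c,X):
    K=np.array([[c['fx'],0,c['cx']],[0,c['fy'],c['cy']],[0,0,1.]])
    return cv2.projectPoints(np.array(X,float).reshape(-1,1,3),cv2.Rodrigues(np.array(c['R']))[0],np.array(c['t'],float),K,np.array(c['dist'],float))[0][:,0]
E
python3 - <<'E'
from h import *
cap('top','top0');cap('scene','scene0')
s=ctrl.sense();print(s['eef_pos'],s['ee_rot'],s['force'],s['time_s'])
E
```

```text
[128.19962141 508.90348262 247.80066931] [-1.78438902e-04  1.23104903e-01  9.92393509e-01 -5.24054749e-04] [ 0.27101587  0.02536343 -0.58823388] 0.1
```

View pics/top0.png

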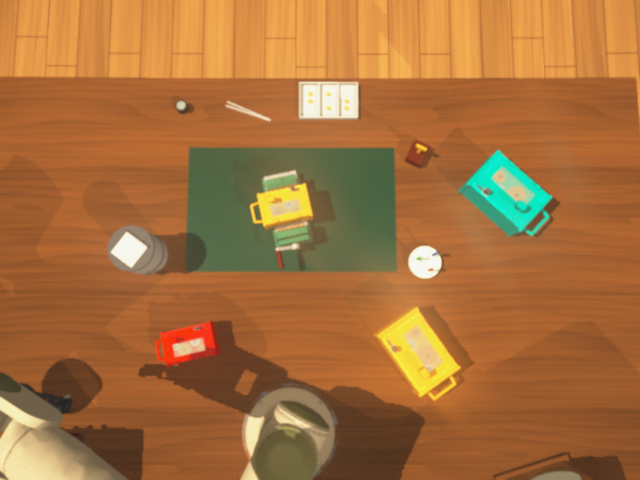

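View pics/scene0.png

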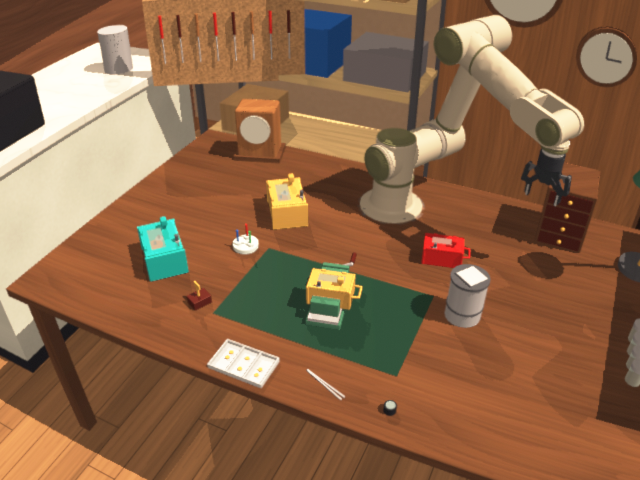

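Top view: robot's base is at about (290,440), vise with the yellow clock at (285,210), crank's dark handle at (280,260), bin at (135,250), oilers at (425,262) and key block at (419,153). Next, a rough world position.

Run:
```python
from h import *
c=load('top0')
for n,u,v,z in [('handle',280,260,70),('fixedjawtop',281,181,75),('endplate',292,247,78),('clockL',256,210,95),('clock R',311,205,95),('bin',130,250,148),('oil',425,262,70)]:
    print(n,onz(c,u,v,z).round())
im=c['pixels'][160:280,235:335]
cv2.imwrite('pics/crop0.png',cv2.resize(im,None,fx=5,fy=5,interpolation=cv2.INTER_CUBIC))
```

```text
handle [435.  25.  70.]
fixedjawtop [638.  24.  75.]
endplate [467.  -6.  78.]
clockL [558.  85.  95.]
clock R [571. -53.  95.]
bin [450. 379. 148.]
oil [ 430. -342.   70.]
```

View pics/crop0.png

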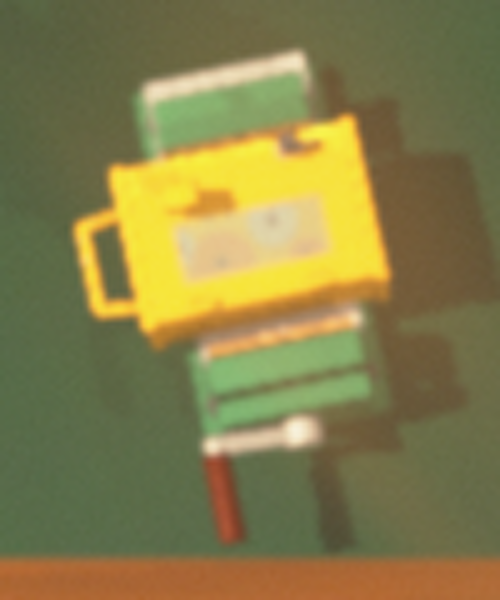

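Crop shows the vise yawed about +0.2 rad, with handle from crop (215,455) to (232,540). I go above it for a close look.

```bash
python3 -m jog '[{"delta_pos":[34,-49,20],"angular":[0,0,0.1],"fingers":1},{"delta_pos":[68,-98,40],"angular":[0,0,0.2],"fingers":1},{"delta_pos":[102,-147,60],"angular":[0,0,0.3],"fingers":1},{"delta_pos":[136,-196,80],"angular":[0,0,0.44],"fingers":1},{"delta_pos":[170,-245,80],"angular":[0,0,0.44],"fingers":1},{"delta_pos":[204,-294,80],"angular":[0,0,0.44],"fingers":1},{"delta_pos":[238,-343,80],"angular":[0,0,0.44],"fingers":1},{"delta_pos":[272,-392,80],"angular":[0,0,0.44],"fingers":1},{"delta_pos":[306,-441,80],"angular":[0,0,0.44],"fingers":1},{"delta_pos":[332,-490,80],"angular":[0,0,0.44],"fingers":1}]' 40
python3 -m jog '[{"delta_pos":[0,0,0],"angular":[0,0,0],"fingers":0.5},{"delta_pos":[0,0,0],"angular":[0,0,0],"fingers":0.5}]'
python3 - <<'E'
from h import *
c=cap('wrist','w1');print(c['R'],c['t']);print(ctrl.sense()['joints'])
E
```

```text
time_s: 1.35
eef_pos: [461.1, 17.2, 327.9]
ee_rot: [-0.0, -0.096, 0.995, 0.0]
force: [-0.2, 0.6, 0.2]
grip_width: 0.999
grip_force: 0.0
time_s: 1.6
eef_pos: [460.0, 19.4, 328.1]
ee_rot: [-0.0, -0.096, 0.995, 0.0]
force: [-0.9, 0.5, -0.9]
grip_width: 0.605
grip_force: 0.0
[[-1.92733309e-01  9.81251177e-01 -1.03934352e-05]
 [ 9.32419979e-01  1.83145386e-01  3.11529693e-01]
 [ 3.05690781e-01  6.00324575e-02 -9.50236418e-01]] [  69.7672827  -497.30590058  313.04231901]
[-2.12353137e-01  1.19430370e-01  1.53102205e+00  1.92851710e-04
  1.49142691e+00 -1.97724836e+00]
```

View pics/w1.png

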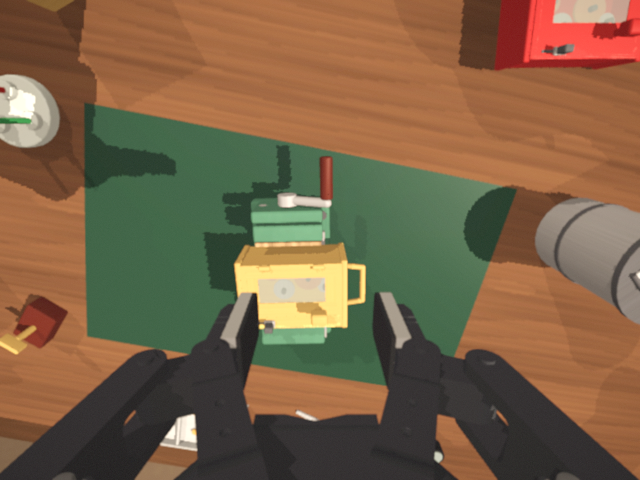

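Wrist view: handle from (326,157) to (327,204), hub at (287,200), green end plate around y=213, clock top at (292,290), with the bail to the right. Vise edges nearly match the image axes. I triangulate the handle.

Run:
```python
from h import *
w=load('w1');t=load('top0')
def mask(c,box):
    u0,v0,u1,v1=box
    im=cv2.cvtColor(c['pixels'][v0:v1,u0:u1],cv2.COLOR_BGR2HSV)
    m=(((im[...,0]<8)|(im[...,0]>172))&(im[...,1]>120)&(im[...,2]>50)).astype(np.uint8)
    n,l,s,ce=cv2.connectedComponentsWithStats(m); i=1+np.argmax(s[1:,4])
    r=cv2.minAreaRect(np.argwhere(l==i)[:,::-1].astype(np.float32))
    print(s[i],ce[i]+[u0,v0],np.array(r[0])+[u0,v0],r[1:]); return np.array(r[0])+[u0,v0]
a=mask(w,(305,145,345,212)); b=mask(t,(270,245,290,270))
o1,d1=ray(w,*a);o2,d2=ray(t,*b)
d1/=np.linalg.norm(d1);d2/=np.linalg.norm(d2)
k=np.linalg.lstsq(np.c_[d1,-d2],o2-o1,rcond=None)[0]
print('tri',o1+k[0]*d1,o2+k[1]*d2)
for z in (65,75,85): print(z,onz(w,*a,z),onz(t,*b,z))
print('ends',onz(w,326,157,72),onz(w,327,204,72))
print('hub',onz(w,287,200,55))
# green mask edges
g=cv2.cvtColor(w['pixels'],cv2.COLOR_BGR2HSV); m=((g[...,0]>60)&(g[...,0]<90)&(g[...,2]>85)).astype(np.uint8)
n,l,s,ce=cv2.connectedComponentsWithStats(m)
for i in range(1,n):
    if s[i,4]>150:
        r=cv2.minAreaRect(np.argwhere(l==i)[:,::-1].astype(np.float32)); print(s[i],r, [onz(w,*p,75).round(1).tolist() for p in cv2.boxPoints(r)])
```

```text
[ 15  12  13  43 470] [325.91914894 177.39361702] [325.98302841 177.93990326] ((42.10188293457031, 11.237264633178711), 88.26429748535156)
[ 8 12  2  1  2] [278.5 257. ] [278.5 257. ] ((1.0, 0.0), 180.0)
tri [ 465.73364693   38.6984176  -146.66745491] [ 465.87055188   41.7070471  -146.47306149]
65 [435.95348187  26.37728998  65.        ] [442.77570069  29.0942705   65.        ]
75 [434.54655018  25.79519163  75.        ] [441.68360645  28.49784576  75.        ]
85 [433.13961849  25.21309328  85.        ] [440.59151221  27.90142102  85.        ]
ends [413.13459997  21.49471016  72.        ] [463.02639402  32.90020562  72.        ]
hub [470.95260262 -12.11120913  55.        ]
[   86   106   403   279 57715] ((278.846923828125, 253.88259887695312), (414.22467041015625, 226.90184020996094), 10.19150161743164) [[686.3, -273.0, 75.0], [406.8, -221.5, 75.0], [398.0, 214.4, 75.0], [695.9, 269.8, 75.0]]
[349 270  10  28 254] ((353.5, 283.5), (27.0, 9.0), 90.0) [[534.7, 74.0, 75.0], [532.6, 84.3, 75.0], [567.0, 92.5, 75.0], [569.1, 81.8, 75.0]]
```

```bash
python3 -m jog '[{"delta_pos":[-10,3,-55],"angular":[0,0,0.02],"fingers":0.5},{"delta_pos":[-20,5,-110],"angular":[0,0,0.02],"fingers":0.5},{"delta_pos":[-26,7,-150],"angular":[0,0,0.02],"fingers":0.5},{"delta_pos":[-26,7,-180],"angular":[0,0,0.02],"fingers":0.5},{"delta_pos":[-26,7,-180],"angular":[0,0,0.02],"fingers":0.5}]'
python3 - <<'E'
from h import *
c=cap('wrist','w2')
E
```

```text
time_s: 2.28
eef_pos: [433.1, 27.2, 147.4]
ee_rot: [-0.002, -0.107, 0.994, 0.001]
force: [0.7, -0.0, 1.4]
grip_width: 0.497
grip_force: 0.0
```

View pics/w2.png

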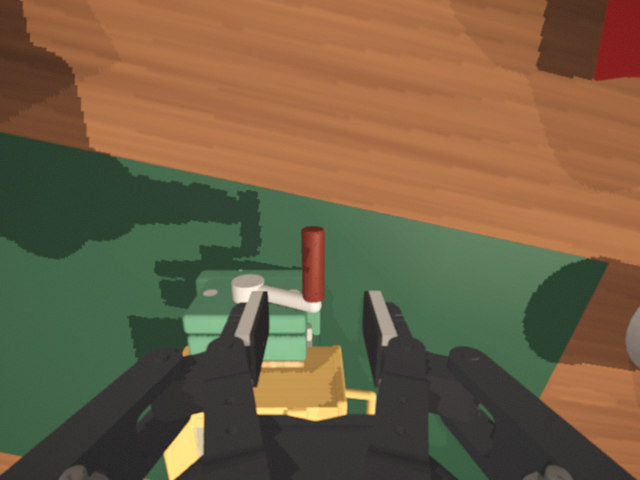

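Close view: handle (302–325, 228–302) vertical in the image, centred near u=313; jaws' centre about u=317; hub at (247,288).

Run:
```python
from h import *
w=load('w2');w1=load('w1')
print(np.arctan2(-w['R'][0,0],w['R'][0,1]))
for z in (66,70,74,78): print(z,onz(w,313,265,z).round(1),onz(w1,326,180,z).round(1))
A=onz(w,247,283,55+10);print('hub',A, onz(w,313,299,72),onz(w,313,232,72))
# handle width -> depth
R=w['R'];o,d=ray(w,302.5,265);o2,d2=ray(w,324.5,265);d/=np.linalg.norm(d);d2/=np.linalg.norm(d2)
L=14/np.linalg.norm(d-d2);print('z from width',(o+d*L)[2])
```

```text
0.21577622216629194
66 [438.9  26.8  66. ] [438.   26.8  66. ]
70 [437.3  26.5  70. ] [437.4  26.6  70. ]
74 [435.7  26.1  74. ] [436.9  26.3  74. ]
78 [434.1  25.8  78. ] [436.3  26.1  78. ]
hub [460.89135758 -12.3768374   65.        ] [459.38697918  31.2675671   72.        ] [415.68199089  21.78889561  72.        ]
z from width 65.70737467010727
```

```bash
python3 -m jog '[{"delta_pos":[2,0,-40],"angular":[0,0,0],"fingers":0.5},{"delta_pos":[2,0,-77],"angular":[0,0,0],"fingers":0.5},{"delta_pos":[2,0,-77],"angular":[0,0,0],"fingers":0.25},{"delta_pos":[2,0,-77],"angular":[0,0,0],"fingers":0.0},{"delta_pos":[2,0,-77],"angular":[0,0,0],"fingers":0.0},{"delta_pos":[2,0,-77],"angular":[0,0,0],"fingers":0.0},{"delta_pos":[2,0,-77],"angular":[0,0,0],"fingers":0.0}]' 40
```

```text
time_s: 3.2
eef_pos: [437.1, 26.3, 72.9]
ee_rot: [0.001, -0.106, 0.994, -0.0]
force: [-1.5, 5.6, 9.1]
grip_width: 0.15
grip_force: 40.1
```

```bash
python3 -m jog '[{"delta_pos":[0.6,-2.5,6],"angular":[0,0,0],"fingers":0},{"delta_pos":[1.3,-5.8,11.6],"angular":[0,0,0],"fingers":0},{"delta_pos":[2.1,-9.7,16.6],"angular":[0,0,0],"fingers":0},{"delta_pos":[3,-13.9,20.9],"angular":[0,0,0],"fingers":0},{"delta_pos":[4.1,-18.8,24.7],"angular":[0,0,0],"fingers":0},{"delta_pos":[5.2,-23.9,27.9],"angular":[0,0,0],"fingers":0},{"delta_pos":[5.2,-23.9,27.9],"angular":[0,0,0],"fingers":0}]'
python3 -m jog '[{"delta_pos":[1.2,-5.7,2.4],"angular":[0,0,0],"fingers":0},{"delta_pos":[2.5,-11.5,4.2],"angular":[0,0,0],"fingers":0},{"delta_pos":[3.8,-17.5,5.2],"angular":[0,0,0],"fingers":0},{"delta_pos":[5.2,-23.6,5.4],"angular":[0,0,0],"fingers":0},{"delta_pos":[5.2,-23.6,5.4],"angular":[0,0,0],"fingers":0}]'
```

```text
time_s: 4.08
eef_pos: [442.2, 2.9, 100.7]
ee_rot: [0.001, -0.106, 0.994, 0.001]
force: [-0.2, 8.6, 6.1]
grip_width: 0.147
grip_force: 39.5
time_s: 4.7
eef_pos: [447.3, -20.9, 106.1]
ee_rot: [0.001, -0.106, 0.994, 0.0]
force: [-1.1, 8.0, 7.1]
grip_width: 0.142
grip_force: 40.4
```

```bash
python3 -m jog '[{"delta_pos":[1.3,-6,-0.6],"angular":[0,0,0],"fingers":0},{"delta_pos":[2.6,-12.1,-1.9],"angular":[0,0,0],"fingers":0},{"delta_pos":[3.9,-17.7,-4],"angular":[0,0,0],"fingers":0},{"delta_pos":[5.1,-23.3,-6.8],"angular":[0,0,0],"fingers":0},{"delta_pos":[6.2,-28.2,-10.3],"angular":[0,0,0],"fingers":0},{"delta_pos":[7.2,-32.9,-14.4],"angular":[0,0,0],"fingers":0},{"delta_pos":[8.1,-37,-19.2],"angular":[0,0,0],"fingers":0},{"delta_pos":[8.9,-40.4,-24.2],"angular":[0,0,0],"fingers":0},{"delta_pos":[8.9,-40.4,-24.2],"angular":[0,0,0],"fingers":0}]'
python3 - <<'E'
from h import *
c=cap('wrist','w3');print(ctrl.sense()['force'])
E
```

```text
time_s: 5.82
eef_pos: [455.9, -61.0, 81.3]
ee_rot: [0.001, -0.106, 0.994, 0.001]
force: [1.2, 8.6, 0.6]
grip_width: 0.146
grip_force: 38.9
[1.79927224 7.89617663 0.57739629]
```

View pics/w3.png

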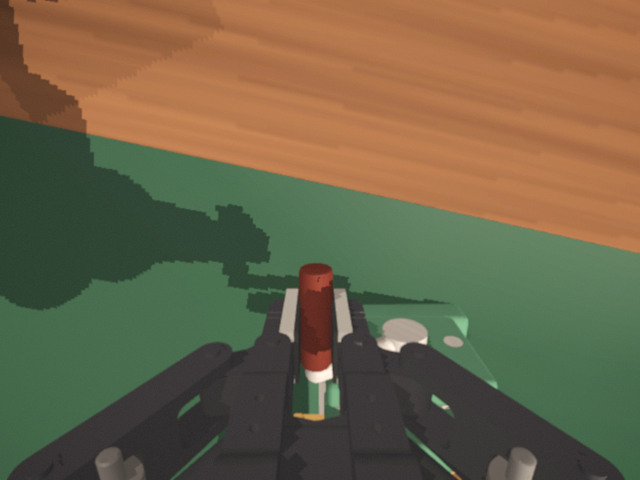

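View: handle (317,315) is firmly between the pads and has come to the right side of the hub. A circle through the measured points puts the crank at about 2.32; target 2.48.

```bash
python3 -m jog '[{"delta_pos":[0.4,-1.6,-3.5],"angular":[0,0,0],"fingers":0},{"delta_pos":[0.7,-3.2,-7.3],"angular":[0,0,0],"fingers":0},{"delta_pos":[0.7,-3.2,-7.3],"angular":[0,0,0],"fingers":0},{"delta_pos":[0.7,-3.2,-7.3],"angular":[0,0,0],"fingers":0}]'
python3 - <<'E'
from h import *
s=ctrl.sense();p=s['eef_pos'];print(p,s['force']); h=-.214*p[0]+.977*p[1]+114.4; print(np.arctan2(p[2]-56.8,h)-.3)
E
```

```text
time_s: 6.38
eef_pos: [456.5, -63.7, 74.1]
ee_rot: [0.001, -0.106, 0.994, 0.001]
force: [1.9, 11.9, 3.4]
grip_width: 0.146
grip_force: 40.1
[456.50530282 -63.70168337  74.06705216] [ 1.92370636 11.92546278  3.37552295]
2.4790954021216183
```

```bash
python3 -m jog '[{"delta_pos":[0,0,0],"angular":[0,0,0],"fingers":0.5},{"delta_pos":[0,0,0],"angular":[0,0,0],"fingers":0.5},{"delta_pos":[0,0,40],"angular":[0,0,0],"fingers":0.5},{"delta_pos":[0,0,90],"angular":[0,0,0],"fingers":0.5},{"delta_pos":[10,25,130],"angular":[0,0,0],"fingers":0.5},{"delta_pos":[20,55,170],"angular":[0,0,0],"fingers":0.5},{"delta_pos":[30,75,190],"angular":[0,0,0],"fingers":0.5},{"delta_pos":[30,75,190],"angular":[0,0,0],"fingers":0.5},{"delta_pos":[30,75,190],"angular":[0,0,0],"fingers":0.5}]'
python3 - <<'E'
from h import *
c=cap('wrist','w4')
cv2.imwrite('pics/w4c.png',cv2.resize(c['pixels'][150:450,200:500],None,fx=2,fy=2))
cap('top','top4')
E
```

```text
time_s: 7.5
eef_pos: [485.8, 9.5, 262.3]
ee_rot: [-0.001, -0.106, 0.994, 0.0]
force: [-0.5, 0.4, 0.1]
grip_width: 0.505
grip_force: 0.0
```

View pics/w4.png

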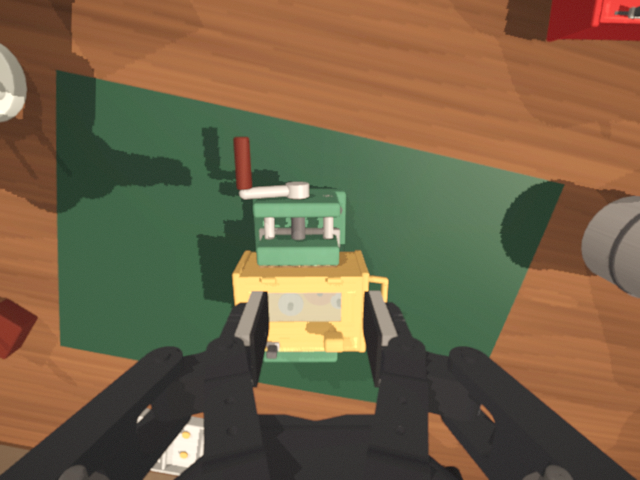

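Clock is clamped and straight: top-face near edge at v≈278, catch thumb piece near (271,350), door knob near (340,345), crank handle at (242,163) on the right side.

Run:
```python
from h import *
w=load('w4')
cv2.imwrite('pics/w4d.png',cv2.resize(w['pixels'][235:375,220:400],None,fx=4,fy=4,interpolation=cv2.INTER_CUBIC))
```

```text
(no output)
```

View pics/w4d.png

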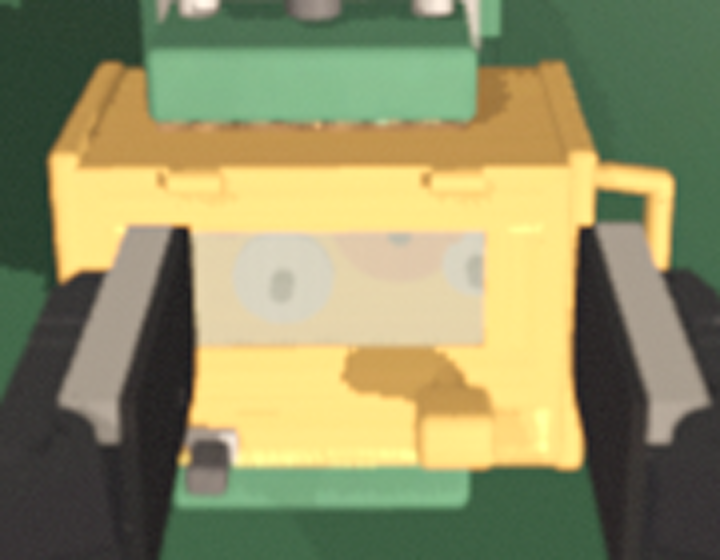

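Crop: door knob's top face spans crop (420–492, 415–467), i.e. pixel centre (334,345.3); catch thumb piece's top is at crop (208,476), i.e. pixel (272,354).

Run:
```python
from h import *
w=load('w4')
k=onz(w,334,345.3,122);c=onz(w,272,354,112.5);print('knob',k,'catch',c)
yaw=np.arctan2(-w['R'][0,0],w['R'][0,1]);ex=np.array([np.cos(yaw),np.sin(yaw)]);ey=np.array([-ex[1],ex[0]])
d=(k-c)[:2];print(yaw,'k-c in frame (exp -17,58)',d@ex,d@ey)
# corners of clock top: near left/right, far right (z95)
for n,u,v in [('NL',52,158),('NR',595,160),('FR',582,465)]: 
    p=onz(w,220+u/4,235+v/4,95)[:2];print(n,p,p@ex,p@ey)
print('knob fr',k[:2]@ex,k[:2]@ey,'catch',c[:2]@ex,c[:2]@ey)
s=ctrl.sense();print(s['eef_pos'])
```

```text
knob [587.16887289  48.07328298 122.        ] catch [615.14922321  -4.02244492 112.5       ]
0.21371612591768024 k-c in frame (exp -17,58) -16.294647373403755 56.844958764585364
NL [551.4453008 -53.3564529] 527.583117719095 -169.10022099554573
NR [525.67317728  67.49076528] 528.028164452976 -45.536252036444125
FR [605.67698676  85.70010007] 610.0739186033871 -44.709431728404354
knob fr 584.0064913836616 -77.5547796667419 catch 600.3011387570654 -134.39973843132725
[485.75971121   9.3069412  262.17374022]
```

```bash
python3 -m jog '[{"delta_pos":[35,13,-20],"angular":[0,0,0],"fingers":0.42},{"delta_pos":[70,26,-45],"angular":[0,0,0],"fingers":0.42},{"delta_pos":[101,39,-75],"angular":[0,0,0],"fingers":0.42},{"delta_pos":[101,39,-105],"angular":[0,0,0],"fingers":0.42},{"delta_pos":[101,39,-125],"angular":[0,0,0],"fingers":0.42},{"delta_pos":[101,39,-138],"angular":[0,0,0],"fingers":0.42},{"delta_pos":[101,39,-138],"angular":[0,0,0],"fingers":0.42}]' 30
python3 - <<'E'
from h import *
c=cap('wrist','w5')
E
```

```text
time_s: 8.48
eef_pos: [586.8, 48.6, 124.3]
ee_rot: [-0.001, -0.106, 0.994, 0.0]
force: [0.1, 0.3, -0.9]
grip_width: 0.42
grip_force: 0.0
```

View pics/w5.png

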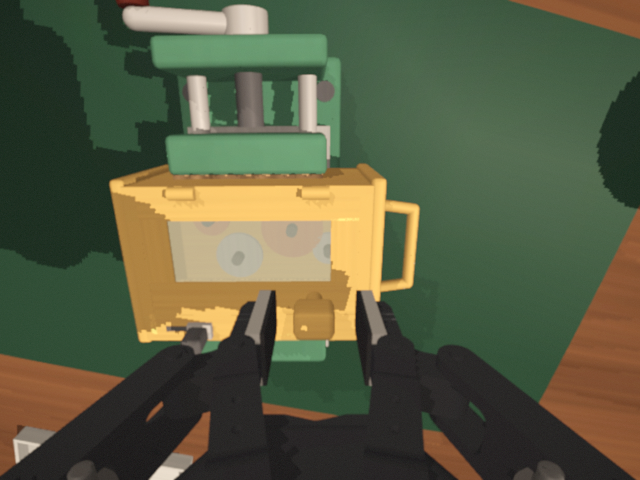

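Knob (313,318) sits between the pads (262 and 372). Closing and giving a gentle tug.

```bash
python3 -m jog '[{"delta_pos":[0,0,0],"angular":[0,0,0],"fingers":0.1},{"delta_pos":[0,0,0],"angular":[0,0,0],"fingers":0.1},{"delta_pos":[0,0,0],"angular":[0,0,0],"fingers":0.1},{"delta_pos":[0,0,0],"angular":[0,0,0],"fingers":0.1}]' 30
python3 -m jog '[{"delta_pos":[0,0,0.7],"angular":[0,0,0],"fingers":0.1},{"delta_pos":[0,0,1.4],"angular":[0,0,0],"fingers":0.1},{"delta_pos":[0,0,1.4],"angular":[0,0,0],"fingers":0.1}]'
python3 -m jog '[{"delta_pos":[0,0,0.7],"angular":[0,0,0],"fingers":0.1},{"delta_pos":[0,0,1.4],"angular":[0,0,0],"fingers":0.1},{"delta_pos":[0,0,1.4],"angular":[0,0,0],"fingers":0.1}]'
```

```text
time_s: 9.02
eef_pos: [587.8, 48.3, 126.1]
ee_rot: [0.001, -0.106, 0.994, -0.001]
force: [0.5, -4.9, 5.4]
grip_width: 0.194
grip_force: 33.4
time_s: 9.4
eef_pos: [587.7, 48.3, 126.4]
ee_rot: [0.001, -0.106, 0.994, -0.001]
force: [3.0, -5.3, -3.9]
grip_width: 0.201
grip_force: 32.5
time_s: 9.78
eef_pos: [587.4, 48.3, 127.3]
ee_rot: [0.0, -0.106, 0.994, -0.001]
force: [3.3, -6.9, -6.7]
grip_width: 0.201
grip_force: 32.1
```

```bash
python3 -m jog '[{"delta_pos":[0,0,0.6],"angular":[0,0,0],"fingers":0.1},{"delta_pos":[0,0,1.2],"angular":[0,0,0],"fingers":0.1},{"delta_pos":[0,0,1.2],"angular":[0,0,0],"fingers":0.1}]'
python3 -m jog '[{"delta_pos":[0,0,0.6],"angular":[0,0,0],"fingers":0.1},{"delta_pos":[0,0,1.2],"angular":[0,0,0],"fingers":0.1},{"delta_pos":[0,0,1.2],"angular":[0,0,0],"fingers":0.1}]'
```

```text
time_s: 10.15
eef_pos: [587.1, 48.2, 128.1]
ee_rot: [-0.001, -0.106, 0.994, -0.001]
force: [3.1, -6.8, -8.4]
grip_width: 0.197
grip_force: 31.9
time_s: 10.52
eef_pos: [586.7, 48.1, 129.0]
ee_rot: [-0.001, -0.106, 0.994, -0.001]
force: [0.6, -7.4, -8.4]
grip_width: 0.2
grip_force: 31.7
```

```bash
python3 -m jog '[{"delta_pos":[0,0,0.6],"angular":[0,0,0],"fingers":0.1},{"delta_pos":[0,0,1.2],"angular":[0,0,0],"fingers":0.1},{"delta_pos":[0,0,1.2],"angular":[0,0,0],"fingers":0.1}]'
python3 - <<'E'
from h import *
c=cap('wrist','w6')
E
```

```text
time_s: 10.9
eef_pos: [586.3, 48.0, 129.9]
ee_rot: [-0.002, -0.106, 0.994, -0.001]
force: [-1.3, -8.5, -9.4]
grip_width: 0.201
grip_force: 31.5
```

View pics/w6.png

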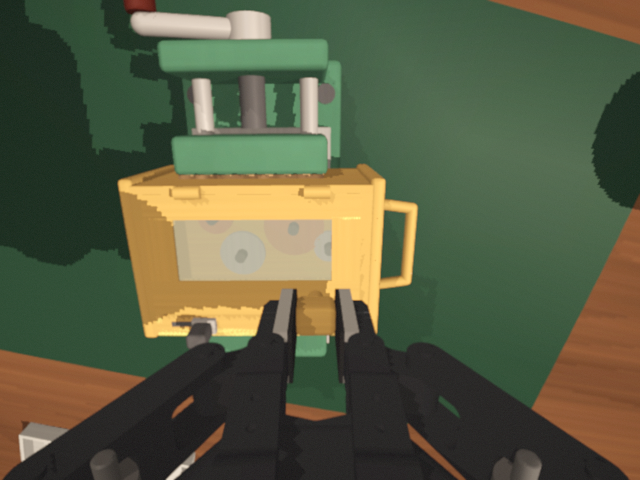

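Knob is still pinched at (316,312); the knob has risen ~3.8 mm at nearly constant 8–9 N. I tug a little further, following the arc.

```bash
python3 -m jog '[{"delta_pos":[-0.5,0,0.6],"angular":[0,0,0],"fingers":0.1},{"delta_pos":[-0.9,-0.2,1.2],"angular":[0,0,0],"fingers":0.1},{"delta_pos":[-0.9,-0.2,1.2],"angular":[0,0,0],"fingers":0.1}]'
```

```text
time_s: 11.32
eef_pos: [585.6, 47.9, 131.3]
ee_rot: [-0.001, -0.106, 0.994, -0.001]
force: [0.3, -7.8, -8.8]
grip_width: 0.199
grip_force: 31.4
```

```bash
python3 -m jog '[{"delta_pos":[-0.4,0,0.6],"angular":[0,0,0],"fingers":0.1},{"delta_pos":[-0.6,-0.1,1.2],"angular":[0,0,0],"fingers":0.1},{"delta_pos":[-0.6,-0.1,1.2],"angular":[0,0,0],"fingers":0.1}]'
```

```text
time_s: 11.7
eef_pos: [585.0, 47.7, 132.4]
ee_rot: [-0.001, -0.106, 0.994, -0.001]
force: [0.2, -7.5, -9.4]
grip_width: 0.198
grip_force: 31.2
```

```bash
cat > flow.py <<'E'
import sys
from h import *
a=load('w5'); b=cap('wrist',sys.argv[1])
ga,gb=[cv2.cvtColor(np.array(c['pixels']),cv2.COLOR_BGR2GRAY) for c in (a,b)]
# regions (u0,v0,u1,v1,z)
R={'vise jaw':(165,130,330,175,75),'clock rim left':(110,178,140,215,95),'bail':(385,195,420,292,62),'rim right':(360,170,385,240,95),
   'glass':(172,222,332,285,95),'catch':(180,322,214,350,107),'door far':(225,290,250,300,96),'endplate':(150,30,330,75,78)}
for n,(u0,v0,u1,v1,z) in R.items():
    m=np.zeros_like(ga);m[v0:v1,u0:u1]=255
    p=cv2.goodFeaturesToTrack(ga,12,0.05,4,mask=m)
    if p is None: print(n,'none');continue
    X=np.array([onz(a,*q,z) for q in p[:,0]]); q0=proj(b,X).astype(np.float32).reshape(-1,1,2)
    q,st,e=cv2.calcOpticalFlowPyrLK(ga,gb,p,q0.copy(),winSize=(15,15),maxLevel=2,flags=cv2.OPTFLOW_USE_INITIAL_FLOW)
    g=st[:,0]==1; r=(q-q0)[g,0]; print(n,g.sum(),'resid px med',np.median(r,0).round(2),'iqr',np.percentile(r,25,0).round(1),np.percentile(r,75,0).round(1))
E
python3 flow.py w7
```

```text
vise jaw 12 resid px med [-0.1  -0.09] iqr [-0.4 -0.4] [ 0.1 -0.1]
clock rim left 6 resid px med [-0.15 -0.2 ] iqr [-0.4 -0.3] [ 0.1 -0.1]
bail 7 resid px med [-0.11 -0.12] iqr [-0.1 -0.2] [-0.1  0. ]
rim right 3 resid px med [ 0.07 -0.21] iqr [ 0.1 -0.2] [ 0.1 -0.2]
glass 9 resid px med [-0.5   2.29] iqr [-3.4  1.1] [ 0. 20.]
catch 10 resid px med [-0.09  0.58] iqr [-0.2  0.5] [0.  0.8]
door far 3 resid px med [-35.64   3.55] iqr [-41.7   0.4] [-22.2   3.8]
endplate 12 resid px med [-0.23 -0.32] iqr [-0.4 -0.5] [ 0.  -0.1]
```

Clock rim and bail haven't moved relative to the vise, while the door glass has. The door lifts well past the 3 mm limit, so it isn't caught and the catch can stay alone. I swing on along the arc.

```bash
python3 -m jog '[{"delta_pos":[-1.9,-0.4,3.5],"angular":[0,0,0],"fingers":0.1},{"delta_pos":[-3.7,-0.8,6.8],"angular":[0,0,0],"fingers":0.1},{"delta_pos":[-6.1,-1.3,10.2],"angular":[0,0,0],"fingers":0.1},{"delta_pos":[-8.7,-1.9,13.4],"angular":[0,0,0],"fingers":0.1},{"delta_pos":[-8.7,-1.9,13.4],"angular":[0,0,0],"fingers":0.1}]'
```

```text
time_s: 12.38
eef_pos: [576.2, 45.8, 145.9]
ee_rot: [-0.002, -0.106, 0.994, -0.001]
force: [0.9, -7.8, -10.1]
grip_width: 0.197
grip_force: 29.9
```

```bash
python3 -m jog '[{"delta_pos":[-2.8,-0.8,3],"angular":[0,0,0],"fingers":0.1},{"delta_pos":[-5.9,-1.6,5.8],"angular":[0,0,0],"fingers":0.1},{"delta_pos":[-9.1,-2.5,8.4],"angular":[0,0,0],"fingers":0.1},{"delta_pos":[-12.6,-3.5,10.7],"angular":[0,0,0],"fingers":0.1},{"delta_pos":[-17.4,-4.6,13.4],"angular":[0,0,0],"fingers":0.1},{"delta_pos":[-17.4,-4.6,13.4],"angular":[0,0,0],"fingers":0.1},{"delta_pos":[-17.4,-4.6,13.4],"angular":[0,0,0],"fingers":0.1}]'
python3 flow.py w8
python3 - <<'E'
from h import *
s=ctrl.sense();p=np.array(s['eef_pos']);p0=np.array([587.8,48.3]);d=(p[:2]-p0)@[.977,.212]
print(p,d,'theta from x',np.arccos((53+d)/55.97)-.3275,'from z',np.arcsin(min(1,(18+p[2]-126.6)/55.97))-.3275,s['force'])
E
```

```text
time_s: 13.25
eef_pos: [559.4, 41.9, 159.5]
ee_rot: [-0.001, -0.106, 0.994, -0.0]
force: [2.8, -4.3, -10.5]
grip_width: 0.194
grip_force: 29.8
vise jaw 12 resid px med [-1.52 -0.33] iqr [-5.9 -5. ] [0.5 0.6]
clock rim left 5 resid px med [-0.   -1.34] iqr [-31.   -9.1] [ 0.3 26.3]
bail 7 resid px med [-0.65 -0.02] iqr [-0.9 -0.2] [-0.3  0.7]
rim right 3 resid px med [-0.03 -1.63] iqr [-0.2 -1.8] [ 0.1 -1.3]
glass 7 resid px med [ 3.65 -1.26] iqr [ 0.5 -2.7] [12.8 19.2]
catch 10 resid px med [15.43 -0.48] iqr [-63.7  -8.4] [37.9  5.6]
door far 3 resid px med [-86.42 -15.99] iqr [-86.5 -50.6] [-86.2  -8.9]
endplate 12 resid px med [-0.62 -1.03] iqr [-1.8 -3.4] [1.5 1.7]
[559.39281862  41.97485953 159.46897045] -29.094745989380847 theta from x 0.8020039999223784 from z 0.8130459883608693 [  3.23774675  -4.25961935 -10.22731252]
```

```bash
python3 -m jog '[{"delta_pos":[0,0,0],"angular":[0,0,0],"fingers":0.1},{"delta_pos":[0,0,0],"angular":[0,0,0],"fingers":0.1},{"delta_pos":[0,0,0],"angular":[0,0,0],"fingers":0.1},{"delta_pos":[0,0,0],"angular":[0,0,0],"fingers":0.1}]' && python3 -c "
from rig import ctrl
print(ctrl.finish_job())"
```

```text
time_s: 13.8
eef_pos: [559.4, 42.0, 159.5]
ee_rot: [-0.001, -0.106, 0.994, -0.0]
force: [2.1, -4.0, -10.7]
grip_width: 0.194
grip_force: 29.8
the job is handed in; nothing more can be done
None
```

I handed the job in at 13.8 s: crank at about 2.48 rad (firm range), door not caught when tugged so the catch was never touched, door held open at about 0.80 rad (46°), bystanders untouched; angles are estimated from arm position, and the verdict was not reported.

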